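Tighten the clamp thumbscrew on the loaded fixture

ROBOT

A 7-joint arm with a two-finger parallel gripper is mounted at the origin on the work surface; the furniture and walls round the work are solid. World frame = base frame: x ahead of the robot, y to its left, z up, the work surface at z = 0. Lengths are in mm, angles in rad, forces in N, time in s.
With the tool pointing down it reaches from about 350 to 900 mm from the base axis. Payload 19.9 kg.
Tool frame: the origin (TCP) lies on the centre line of the jaws, within the pads' length; the fingertips stand 8 mm ahead of it and the grasp point (between the pads) lies 11 mm behind it (manip.tcp_to_tips is the distance from the TCP to the fingertips, in mm); z points along the fingers, y is the line along which they close (so a half turn about z gives the same grasp; the last joint's range is limited). The gripper opens to 94 mm and grips with 3 to 60 N. Pads are 16 mm wide; open, the fingers measure 119 mm over their backs; the gripper's body (75 mm by 177 mm) begins 78 mm behind the grasp point.
Start: joints at [-1.185, 0.417, -0.01, 1.614, 0.005, 1.111, -0.053], TCP at [259.281, 568.655, 176.525] pointing down, gripper open.
Joint ranges: [-2.81, 2.81], [-0.39, 2.02], [-1.27, 1.25], [0.06, 2.57], [-1.19, 4.33], [0.19, 2], [-2.82, 2.82]. Speed limits (rad/s): [1.89, 1.89, 2.39, 2.39, 3.01, 3.01, 3.01].

INTERFACE

Orientations are given as a unit quaternion [w, x, y, z].
In Python, from rig import monitor, optics, workorder, manip gives the robot as it stands. The module is installed in compiled form; this text tells all that it offers.
- The arm moves only by the shell command python3 -m pendant 'ROWS' [FORCE]. ROWS is JSON, a list of rows, each a list of 7 numbers: the turn, a rotation vector about the tool's x, y, z in degrees, then the shift along the tool's x, y, z in m, then the finger opening in m, from 0 to 0.094. A call has 1 to 12 rows; each row is the pose to reach, as a shift and turn from the pose commanded when the call began, along the tool's axes at that moment; what a row does not reach only later rows make up. A row lasts 1/12 s, in which the tool goes at most 41.7 mm and 7.16 degrees, less where a joint would pass 70% of its speed; a pose out of reach is approached as far as the arm can. A call with a gripper value outside its range is refused whole. The fingers move at their own pace and stop on an object; FORCE is the grip in N (left out, the last holds). Time passes only in rows, so rows that repeat a pose let the fingers close. It gives the time, the measured TCP pose, the force and the opening at its end, in the units of the state.
- monitor.get_obs(): the state, without advancing time (a new reading comes with each control period).
- optics.capture(name): name is "side" or "top" or "wrist"; returns the picture (384x512x3 uint8, red, green, blue); there is no depth.
- optics.camera_model(name): a dict with "camera_matrix" (3x3 intrinsics, pixels), "position" and "rotation" of the camera in the world. Camera axes: x right, y down, z forward; pixel columns grow to the right and rows downward; lengths in mm; the calibration is good to about 2 mm. A picture is of the moment at which its call begins: read the wrist's pose just before it. camera_model takes no time and is no camera call; for the wrist camera it gives the pose at the moment of the call.
- workorder.finish_job(): hands the job in, once; it reports no verdict.
The state is a dict: "clock": time; "joint_pos": joint angles; "qd": joint speeds; "tau": joint torques, N m; "position": TCP position; "tool_rot": TCP orientation; "contact_force": force on the tool from outside, world axes, zero at the start; "moment": the same for the moment, N m; "width": finger opening in mm.
Only numpy, scipy, OpenCV 4.12 (cv2) and the standard library are available. Lean on these libraries where they do the work, as an engineer would, in place of code of your own. Each camera call takes 0.05 s, during which the arm holds its last target. There are 200 camera calls.

TASK

Two small strap clamps are screwed to the bench; one has a piece of wood lying under its strap, the other is empty. Turn the knurled thumbscrew of the clamp that holds the wood clockwise until it seats, stop as soon as it goes tight without forcing it further, then let go. Do not turn the empty clamp's screw or shift the wood.

Things in the scene. Friction and masses are not known exactly. Their poses are not given: they have to be found in the camera images.
- clamp_screw_head (a point): Centre of the knurled steel head of the thumbscrew to tighten, on the clamp with wood under its strap. Upright cylinder, 35 mm across, 26 mm tall; this point is 95 mm above the bench, head top at 108, underside at 82, strap and collar below it end at 67. The clamp is fixed to the bench. The head turns in place (it does not sink) and may be gripped at any yaw; free space around.
- clamp_screw (a joint): Turn of its shank, rad; grows clockwise seen from above; starts loose at 0.5 to 1.0 and seats against a firm stop at 1.6 (cannot pass). Running drag about 0.05 N m, so it is turned without a regrip. When seated, the dark half-line on the head's top points to the dark line on the strap's top, on the robot's right of the head.
- clamp_twist (a joint): Spring twist of the head against its shank, rad, positive when tightening; 1.2 N m per rad. About 0.04 while the screw runs; once the shank is seated it grows as the head is turned on, so resistance rises by 0.12 N m per 0.1 rad. Past 0.4 the screw is forced. Let go, it springs back to 0.
- spare_screw_mark (a point): Rim end of the dark half-line on the head's top of the like thumbscrew on the other, empty clamp, 15 mm off its axis and 108 mm above the bench. Same shape and size, about 0.17 to 0.28 m to the left or right of the first. Leave it.
- work_mid (a point): Centre of the loose wood offcut, 45 x 140 x 32 mm, length along its y, lying under the strap between the strap's posts; its top is 47 mm above the bench.

How it is judged (in metres and radians):
At the end, for the whole second after the job is handed in: The thumbscrew over the wood is seated, its shank reading 1.5 to 1.6 rad (within 0.1 rad of its stop), and let go, its head sprung back (twist below 0.1 rad); the wood is within 15 mm of where it lay and the empty clamp's screw has not been turned (end of its line within 5 mm) (value of joint clamp_screw above 1.5 rad and value of joint clamp_twist below 0.1 rad and distance of work_mid from where it was at the start of the episode below 0.015 m and distance of spare_screw_mark from where it was at the start of the episode below 0.005 m); the robot touches nothing.
It fails at once if the empty clamp's screw is turned (its line's end moves more than 5 mm) (distance of spare_screw_mark from where it was at the start of the episode above 0.005 m).
It fails at once if the thumbscrew is forced: head twisted more than 0.4 rad past seating (value of joint clamp_twist above 0.4 rad).
It fails at once if the wood is shifted more than 15 mm (distance of work_mid from where it was at the start of the episode above 0.015 m).
It also fails if it takes over 45 s, if anything falls off the work surface, if the arm or the gripper's body presses on something with over 40 N, if the wrist force passes 120 N, or if a joint passes its speed limit or range.

## Working session

There is one attempt and no reset: what is moved stays moved. The work goes in short steps, Python scripts to look and compute and a shell command to move; the robot and the scene stay as the last step left them, time stands still between calls to the robot, and variables do not carry over. Pictures are saved under pics/ and viewed, on a budget of 10 in all, crops included, one or two more only if the job needs it, and the job is handed in when it is done.

```bash
mkdir -p pics; python3 - <<'E'
from rig import monitor, optics
import cv2,numpy as np
o=monitor.get_obs();print({k:np.round(v,3) for k,v in o.items()})
for n in("top","side"):
    cv2.imwrite(f"pics/{n}0.png",optics.capture(n)[:,:,::-1])
    c=optics.camera_model(n);print(n,c)
E
```

```text
{'clock': np.float64(0.0), 'joint_pos': array([-1.184,  0.418, -0.01 ,  1.614,  0.005,  1.111, -0.053]), 'qd': array([ 0.001,  0.001, -0.001, -0.   ,  0.001, -0.001,  0.001]), 'tau': array([ 1.0000e-03, -8.5123e+01,  6.3900e-01, -4.2600e+01, -4.9000e-02,
        1.8000e-02,  0.0000e+00]), 'position': array([259.142, 568.29 , 175.951]), 'tool_rot': array([-0.   ,  0.212,  0.977, -0.001]), 'contact_force': array([-0.092,  0.642,  0.44 ]), 'moment': array([-0.039, -0.001,  0.003]), 'width': np.float64(93.93)}
top {'camera_matrix': array([[496.49144811,   0.        , 261.30822242],
       [  0.        , 496.49144811, 191.38445936],
       [  0.        ,   0.        ,   1.        ]]), 'position': array([ 384.81914414, -122.05419412,  966.87691784]), 'rotation': array([-0.05251335,  0.71421154, -0.69597905,  0.05251081])}
side {'camera_matrix': array([[467.82976708,   0.        , 257.7383705 ],
       [  0.        , 467.82976708, 190.63090367],
       [  0.        ,   0.        ,   1.        ]]), 'position': array([ 263.20294033, -771.82797393,  604.95310886]), 'rotation': array([-0.45728238,  0.87405761, -0.14110863,  0.08369272])}
```

View pics/top0.png

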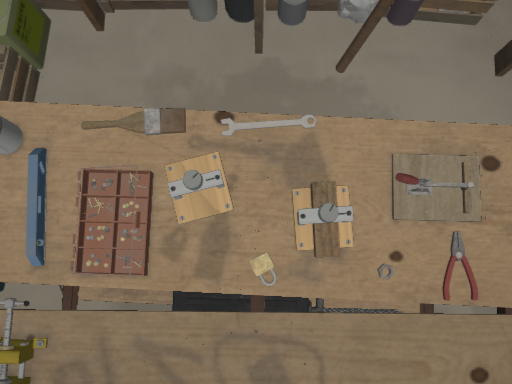

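View pics/side0.png

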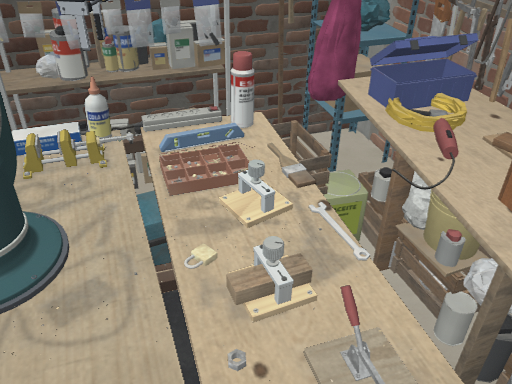

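The top view shows the clamp with wood at head (328,212), the empty one at head (192,180). The side view agrees, with the wood under the nearer clamp (head about (272,249)). Next I compute positions and zoom in on the head.

```bash
cat >h.py <<'E'
import numpy as np,cv2
from scipy.spatial.transform import Rotation as R
from rig import optics,monitor
def rot(q): return R.from_quat(np.roll(q,-1))
def ray(n,uv,z,c=None):
    c=c or optics.camera_model(n); d=np.linalg.solve(c["camera_matrix"],[*uv,1]); d=rot(c["rotation"]).apply(d)
    p=np.array(c["position"]); return p+d*(z-p[2])/d[2]
def proj(n,p,c=None):
    c=c or optics.camera_model(n); q=rot(c["rotation"]).inv().apply(np.array(p)-c["position"]); q=c["camera_matrix"]@q; return q[:2]/q[2]
E
python3 - <<'E'
from h import *
print("wood",ray("top",(328.5,212.5),108),"spare",ray("top",(192.5,180),108))
print("side",ray("side",(272,242),108),proj("side",ray("top",(328.5,212.5),108)))
o=monitor.get_obs();print(rot(o["tool_rot"]).as_matrix().round(3))
im=cv2.imread("pics/top0.png")[180:245,285:365]
cv2.imwrite("pics/crop0.png",cv2.resize(im,None,fx=8,fy=8,interpolation=cv2.INTER_CUBIC))
E
```

```text
wood [ 479.37007822 -238.12074978  108.        ] spare [530.49487382   0.83132841 108.        ]
side [ 478.9663905  -238.01124021  108.        ] [272.25787049 241.9924429 ]
[[-0.91   0.415 -0.   ]
 [ 0.415  0.91  -0.001]
 [-0.    -0.001 -1.   ]]
```

View pics/crop0.png

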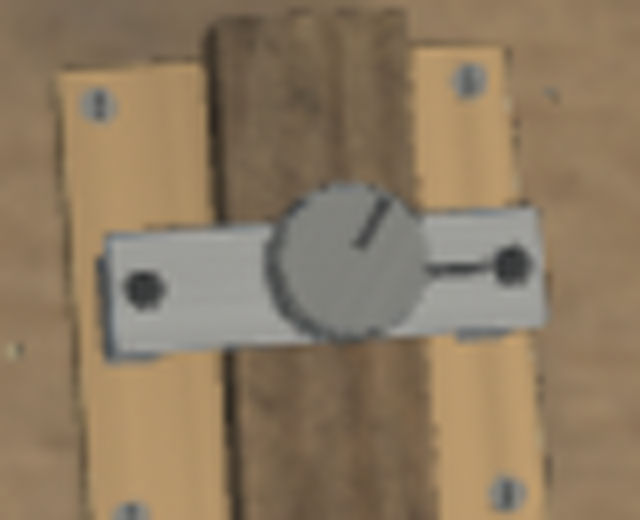

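The two views agree within 1 mm. A closer crop shows the head top centred at about (329,211.6) px, so about (480,-237.5) mm. The half-line is about 54° counter-clockwise of the strap line, so about 0.95 rad is left to turn. I'll move over there now, yawing with the base so joint 7 stays near the middle of its range.

```bash
python3 -m pendant '[[0,0,4,-0.033,-0.023,-0.02,0.094],[0,0,8,-0.066,-0.047,-0.05,0.094],[0,0,13,-0.098,-0.07,-0.054,0.094],[0,0,17,-0.131,-0.093,-0.054,0.094],[0,0,21,-0.164,-0.117,-0.054,0.094],[0,0,25,-0.197,-0.14,-0.054,0.094],[0,0,29,-0.229,-0.163,-0.054,0.094],[0,0,33,-0.262,-0.187,-0.054,0.094],[0,0,38,-0.295,-0.21,-0.054,0.094],[0,0,42,-0.328,-0.233,-0.054,0.094],[0,0,46,-0.36,-0.257,-0.054,0.094],[0,0,50,-0.393,-0.28,-0.054,0.094]]' 15
python3 - <<'E'
from h import *
o=monitor.get_obs();M=rot(o["tool_rot"]);print(o["joint_pos"].round(2),o["position"].round(1),M.as_matrix().round(3))
print(M.inv().apply(np.array([480,-237.5,200])-o["position"]).round(1))
E
```

```text
clock: 1.1
position: [501.1, 148.9, 230.6]
tool_rot: [-0.0, 0.607, 0.795, -0.0]
contact_force: [1.3, -0.4, -0.1]
width: 94.0
[-0.68  0.19  0.39  1.81 -0.08  1.15 -0.01] [501.1 148.9 230.6] [[-0.264  0.965 -0.   ]
 [ 0.965  0.264  0.   ]
 [ 0.    -0.    -1.   ]]
[-367.1 -122.2   30.6]
```

```bash
python3 -m pendant '[[0,0,4,-0.031,-0.01,0,0.094],[0,0,7,-0.061,-0.02,0,0.094],[0,0,10,-0.092,-0.031,0,0.094],[0,0,13,-0.122,-0.041,0,0.094],[0,0,17,-0.153,-0.051,0,0.094],[0,0,20,-0.184,-0.061,0,0.094],[0,0,23,-0.214,-0.071,0,0.094],[0,0,27,-0.245,-0.081,0,0.094],[0,0,30,-0.275,-0.092,0.01,0.094],[0,0,33,-0.306,-0.102,0.02,0.094],[0,0,37,-0.337,-0.112,0.03,0.094],[0,0,40,-0.367,-0.122,0.03,0.094]]'
python3 - <<'E'
from h import *
o=monitor.get_obs();M=rot(o["tool_rot"]);print(o["joint_pos"].round(2),o["position"].round(1),M.as_matrix().round(3),o["moment"])
c=optics.camera_model("wrist");im=optics.capture("wrist")[:,:,::-1].copy()
p=proj("wrist",[480,-237.5,108],c);print(p,proj("wrist",[490,-237.5,108],c),proj("wrist",[480,-227.5,108],c))
cv2.imwrite("pics/w1.png",im)
E
```

```text
clock: 2.1
position: [480.0, -236.6, 198.9]
tool_rot: [-0.001, 0.842, 0.539, -0.001]
contact_force: [0.8, 0.1, 0.3]
width: 93.9
[-0.2   0.29  0.72  1.83 -0.21  1.1   0.17] [ 480.  -236.6  198.9] [[ 0.418  0.908 -0.002]
 [ 0.908 -0.418  0.   ]
 [-0.    -0.002 -1.   ]] [ 0.00816782  0.0662944  -0.04464212]
[257.0809305  184.66655635] [266.22666074 180.57895565] [252.87087686 175.72344884]
```

View pics/w1.png

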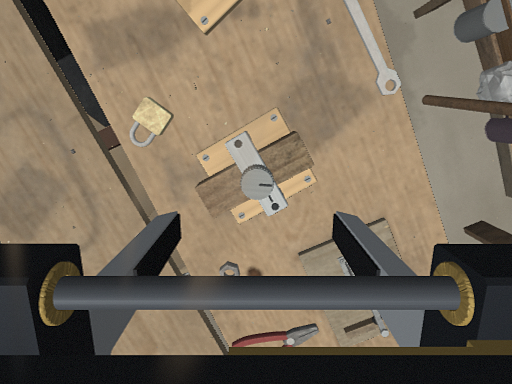

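The head appears at about (258,182) px against a predicted (257,185), so within about 2 mm. The jaws are centred on it, so I go straight down to TCP z ≈ 86 (tips at 78, strap top at 67).

```bash
python3 -m pendant '[[0,0,0,0,0,0.015,0.094],[0,0,0,0,0,0.035,0.094],[0,0,0,0,0,0.055,0.094],[0,0,0,0,0,0.075,0.094],[0,0,0,0,0,0.09,0.094],[0,0,0,0,0,0.1,0.094],[0,0,0,0,0,0.108,0.094],[0,0,0,0,0,0.113,0.094],[0,0,0,0,0,0.113,0.094]]'
python3 - <<'E'
from h import *
o=monitor.get_obs();M=rot(o["tool_rot"]);print(o["position"].round(1),o["moment"].round(3),o["contact_force"].round(2))
c=optics.camera_model("wrist");im=optics.capture("wrist")[:,:,::-1].copy()
print(proj("wrist",[480,-236.5,108],c),proj("wrist",[490,-236.5,108],c),proj("wrist",[480,-226.5,108],c))
cv2.imwrite("pics/w2.png",im)
E
```

```text
clock: 2.9
position: [481.0, -235.3, 87.1]
tool_rot: [-0.0, 0.841, 0.541, -0.0]
contact_force: [-0.2, 1.3, -0.3]
width: 94.1
[ 481.  -235.3   87.1] [-0.034  0.137  0.044] [-0.2   1.29 -0.27]
[255.97638306 224.75117333] [270.18763611 218.65086298] [249.46660726 211.25552749]
```

View pics/w2.png

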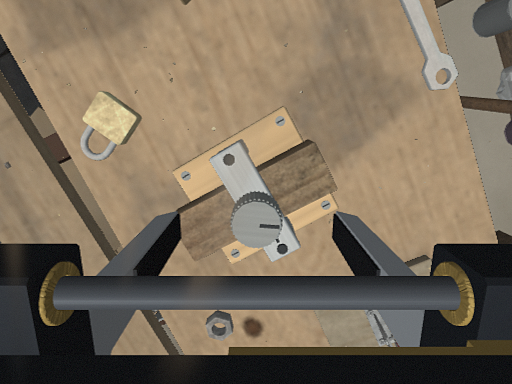

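The head top centre is at (256,225) px, matching (480,-236.5). I trim 1.5 mm along tool x and close with a light 15 N, which also limits the torque below the forcing level.

```bash
python3 -m pendant '[[0,0,0,-0.0015,0,0.001,0.094],[0,0,0,-0.0015,0,0.001,0.06],[0,0,0,-0.0015,0,0.001,0.045],[0,0,0,-0.0015,0,0.001,0.038],[0,0,0,-0.0015,0,0.001,0.03],[0,0,0,-0.0015,0,0.001,0.03],[0,0,0,-0.0015,0,0.001,0.03],[0,0,0,-0.0015,0,0.001,0.03],[0,0,0,-0.0015,0,0.001,0.03]]' 15
python3 - <<'E'
from h import *
o=monitor.get_obs();print(o["position"].round(1),o["moment"].round(3),o["contact_force"].round(2),o["joint_pos"].round(3),o["width"])
E
```

```text
clock: 3.7
position: [480.5, -236.8, 86.6]
tool_rot: [0.0, 0.841, 0.541, -0.0]
contact_force: [0.1, 0.2, -0.4]
width: 43.9
[ 480.5 -236.8   86.6] [-0.089  0.119 -0.015] [ 0.15  0.18 -0.38] [-0.122  0.435  0.651  1.936 -0.337  0.881  0.275] 43.89546071244624
```

Still closing.

```bash
python3 -m pendant '[[0,0,0,0,0,0,0.03],[0,0,0,0,0,0,0.03],[0,0,0,0,0,0,0.03],[0,0,0,0,0,0,0.03],[0,0,0,0,0,0,0.03],[0,0,0,0,0,0,0.03]]' 15
python3 - <<'E'
from h import *
for i in range(4):
  o=monitor.get_obs();print(o["clock"],o["moment"].round(3),o["contact_force"].round(2),o["width"],o["tau"][6]); optics.capture("top")
E
```

```text
clock: 4.2
position: [480.5, -236.8, 86.6]
tool_rot: [0.0, 0.841, 0.541, -0.0]
contact_force: [0.2, 0.9, -0.4]
width: 30.1
4.2 [ 0.007  0.114 -0.032] [ 0.23  0.87 -0.39] 30.080390183114336 0.0002072040570055833
4.25 [-0.072  0.109  0.006] [0.3  0.62 0.14] 30.17434765864957 -0.00012374252492008964
4.3 [-0.048  0.097 -0.009] [1.38 0.33 0.62] 29.624104895503066 -0.00010298316055923351
4.35 [-0.06   0.114  0.005] [-0.09 -0.17 -0.11] 29.914325717049607 0.0001431626196790603
```

The opening is 30 mm, below the 35 mm head, so it may not be holding the head. I look again.

```bash
python3 - <<'E'
from h import *
a=optics.capture("wrist")[:,:,::-1];b=optics.capture("side")[:,:,::-1]
b=cv2.resize(b[190:310,200:340],(448,384),interpolation=cv2.INTER_CUBIC)
cv2.imwrite("pics/w3.png",cv2.resize(np.hstack([a[:,100:412],b]),None,fx=1,fy=1))
E
```

```text
(no output)
```

View pics/w3.png

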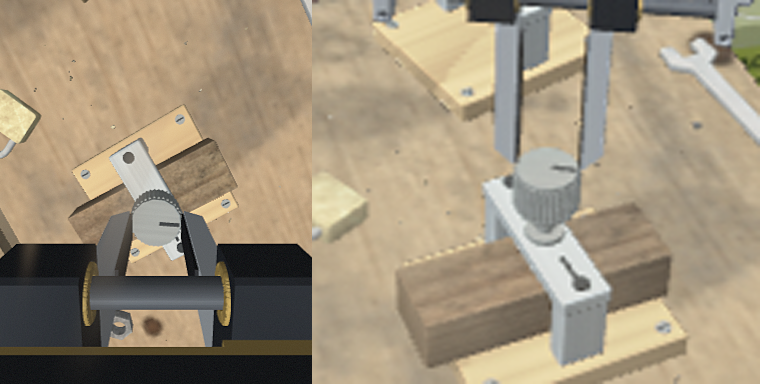

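The fingertips look to be above the head rather than beside it. I check the tool geometry.

```bash
python3 - <<'E'
from h import *
from rig import manip
print([(k,getattr(manip,k)) for k in dir(manip) if not k.startswith('__')])
o=monitor.get_obs();M=rot(o["tool_rot"]);p=o["position"];print(p)
c=optics.camera_model("wrist");print(c, M.inv().apply(c["position"]-p))
for n in("side","wrist","top"):
  for s in(-15,15):
    for h in(8,-20,-40): print(n,s,h,proj(n,p+M.apply([0,s,h])).round(1))
E
```

```text
[('Unreachable', <class 'rig.Unreachable'>), ('tcp_to_tips', 8.0)]
[ 480.48398301 -236.78283434   86.59202399]
{'camera_matrix': array([[307.09822271,   0.        , 256.19704727],
       [  0.        , 307.09822271, 187.32981078],
       [  0.        ,   0.        ,   1.        ]]), 'position': array([ 508.59649061, -174.75069604,  294.05509011]), 'rotation': array([ 0.11482378,  0.97050251, -0.21049206, -0.02516874])} [ 6.80871444e+01 -1.60571945e-01 -2.07468885e+02]
side -15 8 [263.  254.2]
side -15 -20 [263.4 241.3]
side -15 -40 [263.7 231.7]
side 15 8 [281.  255.6]
side 15 -20 [281.8 242.7]
side 15 -40 [282.4 233.2]
wrist -15 8 [236.1 209. ]
wrist -15 -20 [233.3 222.1]
wrist -15 -40 [230.8 233.9]
wrist 15 8 [276.9 209. ]
wrist 15 -20 [279.8 222.1]
wrist 15 -40 [282.3 233.9]
top -15 8 [322.  221.1]
top -15 -20 [324.  219.6]
top -15 -40 [325.5 218.6]
top 15 8 [329.  206.1]
top 15 -20 [331.2 204.2]
top 15 -40 [332.9 202.8]
```

```bash
python3 - <<'E'
from h import *
o=monitor.get_obs();M=rot(o["tool_rot"]);p=o["position"]
out=[]
for n,(x,y,w,h) in {"side":(245,195,50,75),"wrist":(200,190,110,75)}.items():
  im=optics.capture(n)[:,:,::-1];k={"side":8,"wrist":3.5}[n]
  im=cv2.resize(im[y:y+h,x:x+w],None,fx=k,fy=k,interpolation=cv2.INTER_CUBIC)
  for s in(-15,15):
    for hh in(8,-10,-20,-30,-40,-60):
      u=proj(n,p+M.apply([0,s,hh])); u=((u+.5-[x,y])*k).astype(int)
      cv2.circle(im,tuple(map(int,u)),3,(0,0,255) if hh==8 else (0,255,0),-1)
  out.append(im)
H=max(i.shape[0] for i in out)
out=[cv2.copyMakeBorder(i,0,H-i.shape[0],0,0,cv2.BORDER_CONSTANT) for i in out]
cv2.imwrite("pics/w4.png",np.hstack(out));print(np.hstack(out).shape)
E
```

```text
(600, 785, 3)
```

View pics/w4.png

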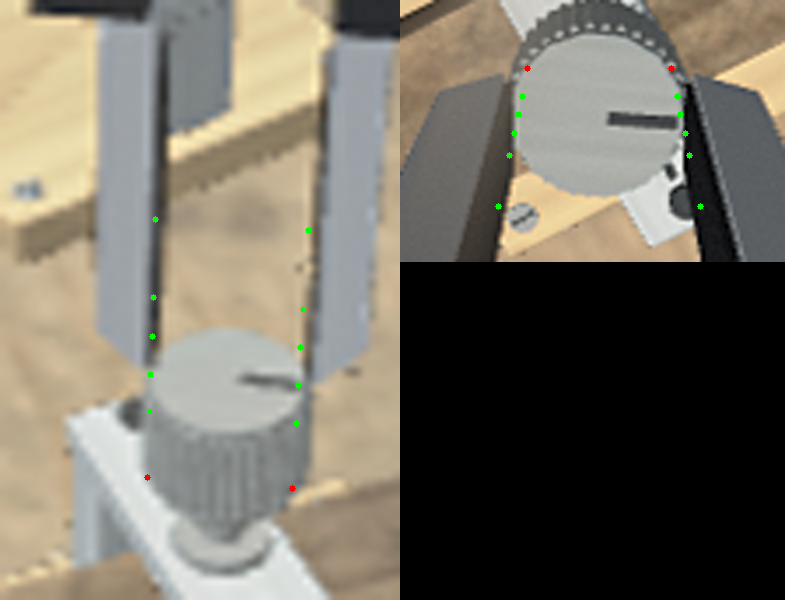

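The overlay shows the finger ends about 30 mm behind where the nominal tips (red dots) should be. They sit just above the head top, which fits the 30 mm closing on nothing. I open, step down 10 mm (safe under either reading), check the force, then close as a test.

```bash
python3 -m pendant '[[0,0,0,0,0,0,0.06],[0,0,0,0,0,0,0.06],[0,0,0,0,0,0,0.06],[0,0,0,0,0,0,0.06],[0,0,0,0,0,0,0.06],[0,0,0,0,0,0,0.06],[0,0,0,0,0,0.003,0.06],[0,0,0,0,0,0.006,0.06],[0,0,0,0,0,0.009,0.06],[0,0,0,0,0,0.01,0.06]]' 15
python3 -m pendant '[[0,0,0,0,0,0,0.03],[0,0,0,0,0,0,0.03],[0,0,0,0,0,0,0.03],[0,0,0,0,0,0,0.03],[0,0,0,0,0,0,0.03],[0,0,0,0,0,0,0.03],[0,0,0,0,0,0,0.03]]' 15
```

```text
clock: 5.43
position: [480.2, -236.7, 76.0]
tool_rot: [-0.0, 0.841, 0.541, -0.0]
contact_force: [0.4, -0.2, 0.3]
width: 60.1
clock: 6.02
position: [480.5, -236.7, 76.7]
tool_rot: [-0.0, 0.841, 0.541, -0.0]
contact_force: [-0.8, -0.2, 3.0]
width: 32.6
```

```bash
python3 -m pendant '[[0,0,0,0,0,0,0.03],[0,0,0,0,0,0,0.03],[0,0,0,0,0,0,0.03]]' 15
python3 - <<'E'
from h import *
o=monitor.get_obs();M=rot(o["tool_rot"]);p=o["position"];print(p,o["contact_force"].round(2),o["moment"].round(3),o["width"])
out=[]
for n,(x,y,w,h) in {"side":(245,195,50,75),"wrist":(200,190,110,75)}.items():
  im=optics.capture(n)[:,:,::-1];k={"side":8,"wrist":3.5}[n]
  out.append(cv2.resize(im[y:y+h,x:x+w],None,fx=k,fy=k,interpolation=cv2.INTER_CUBIC))
H=600
cv2.imwrite("pics/w5.png",np.hstack([cv2.copyMakeBorder(i,0,H-i.shape[0],0,0,cv2.BORDER_CONSTANT) for i in out]))
E
```

```text
clock: 6.27
position: [480.5, -236.8, 76.6]
tool_rot: [-0.0, 0.841, 0.541, -0.0]
contact_force: [-2.5, 1.7, 4.3]
width: 32.7
[ 480.4758728  -236.76555408   76.64071298] [-2.51  1.69  4.31] [ 0.234  0.666 -0.002] 32.658739551134005
```

View pics/w5.png

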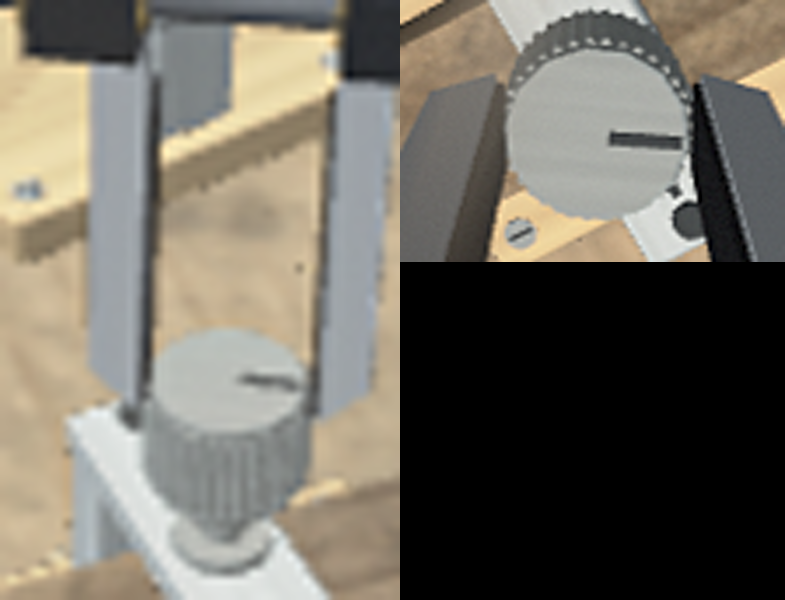

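```bash
python3 - <<'E'
from h import *
from scipy.optimize import least_squares as ls
# w4 moment: tool pose
M=rot(np.array([0,.841,.541,0]));p=np.array([480.5,-236.8,86.6])
now=monitor.get_obs();Mn=rot(now["tool_rot"]);c=optics.camera_model("wrist")
c=dict(c);c["position"]=p+M.apply(Mn.inv().apply(c["position"]-now["position"]))
W=[(229.5,212),(282.5,212.3)];S=[(263.9,240.8),(283.6,242.7)]
f=lambda v,use:np.concatenate([np.concatenate([proj("wrist",p+M.apply([v[0],v[2]+s*v[3],v[1]]),c)-W[i] if use&1 else [],proj("side",p+M.apply([v[0],v[2]+s*v[3],v[1]]))-S[i] if use&2 else []]) for i,s in enumerate((-1,1))])
for u in(1,2,3):
  r=ls(f,[0,0,0,15],args=(u,));print(u,r.x.round(1),r.fun.round(1))
r=ls(lambda v:f([v[0],v[1],v[2],15],1),[0,0,0]);print(r.x,r.fun)
E
```

```text
1 [-71.4 218.7  -0.7  38.6] [-0.   0.1  0.  -0.1]
2 [233.3 180.5  -7.2  22.5] [-0.   0.2  0.  -0.2]
3 [  5.5 -16.1  -0.1  17.2] [ 0.7  0.1 -1.7  0.   0.2 -0.1 -0.4 -0.2]
[ 13.84473205 -41.70877923  -0.38296182] [-6.30950974e-05  1.37874363e-01  6.32202087e-05 -1.37862038e-01]
```

Triangulating the tip corners in both views puts the pads about 14 mm off towards tool +x and about 25 mm short of nominal along z. The 32.7 mm chord gives the same thing: the pad edge is 6 mm off the axis, so the pad centre is about 14 mm off. I correct by what was seen: open, shift −14 mm in x, go down 20 mm, and check.

```bash
python3 -m pendant '[[0,0,0,0,0,0,0.06],[0,0,0,0,0,0,0.06],[0,0,0,0,0,0,0.06],[0,0,0,0,0,0,0.06],[0,0,0,0,0,0,0.06],[0,0,0,0,0,0,0.06],[0,0,0,0,0,0,0.06],[0,0,0,-0.004,0,0,0.06],[0,0,0,-0.008,0,0,0.06],[0,0,0,-0.012,0,0,0.06],[0,0,0,-0.014,0,0,0.06]]' 15
python3 -m pendant '[[0,0,0,0,0,0.003,0.06],[0,0,0,0,0,0.007,0.06],[0,0,0,0,0,0.011,0.06],[0,0,0,0,0,0.015,0.06],[0,0,0,0,0,0.018,0.06],[0,0,0,0,0,0.02,0.06],[0,0,0,0,0,0.02,0.06]]'
python3 - <<'E'
from h import *
o=monitor.get_obs();M=rot(o["tool_rot"]);p=o["position"];print(p,o["contact_force"].round(2),o["moment"].round(3),o["width"],o["joint_pos"].round(2))
print(M.as_matrix().round(3))
out=[]
for n,(x,y,w,h) in {"side":(245,195,50,75),"wrist":(200,190,110,75)}.items():
  im=optics.capture(n)[:,:,::-1];k={"side":8,"wrist":3.5}[n]
  out.append(cv2.resize(im[y:y+h,x:x+w],None,fx=k,fy=k,interpolation=cv2.INTER_CUBIC))
H=600
cv2.imwrite("pics/w6.png",np.hstack([cv2.copyMakeBorder(i,0,H-i.shape[0],0,0,cv2.BORDER_CONSTANT) for i in out]))
E
```

```text
clock: 7.28
position: [474.3, -250.4, 76.7]
tool_rot: [0.0, 0.841, 0.541, -0.0]
contact_force: [0.2, -1.0, -0.3]
width: 59.8
clock: 7.87
position: [474.5, -249.4, 56.1]
tool_rot: [-0.0, 0.841, 0.541, -0.0]
contact_force: [-1.3, -1.1, 0.3]
width: 59.8
[ 474.47210695 -249.35644361   56.06969508] [-1.29 -1.13  0.35] [-0.07   0.112  0.041] 59.84647364386246 [-0.07  0.48  0.62  1.95 -0.38  0.82  0.33]
[[ 0.415  0.91  -0.001]
 [ 0.91  -0.415  0.   ]
 [-0.    -0.001 -1.   ]]
```

View pics/w6.png

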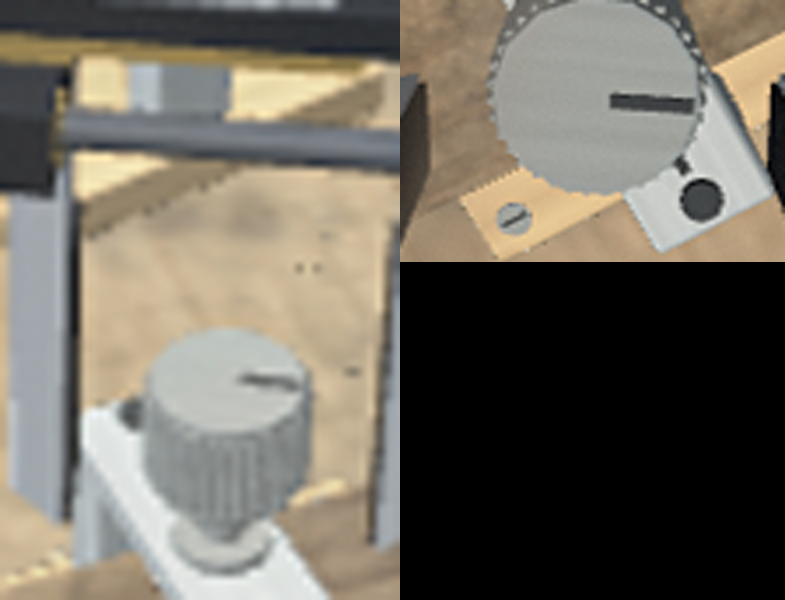

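The fingers now straddle the head, with tips level with its lower part (side crop (70,520) and (372,545)), centred within about 1 mm, and no contact force. Closing.

```bash
python3 -m pendant '[[0,0,0,0,0,0,0.05],[0,0,0,0,0,0,0.042],[0,0,0,0,0,0,0.034],[0,0,0,0,0,0,0.03],[0,0,0,0,0,0,0.03],[0,0,0,0,0,0,0.03],[0,0,0,0,0,0,0.03],[0,0,0,0,0,0,0.03],[0,0,0,0,0,0,0.03],[0,0,0,0,0,0,0.03],[0,0,0,0,0,0,0.03]]' 15
python3 - <<'E'
from h import *
for i in range(3):
  o=monitor.get_obs();print(o["moment"].round(3),o["contact_force"].round(2),o["width"].round(2),o["joint_pos"][6].round(3),o["tau"].round(2)); optics.capture("top")
E
```

```text
clock: 8.88
position: [474.6, -249.5, 56.6]
tool_rot: [-0.0, 0.841, 0.541, -0.0]
contact_force: [-3.0, 2.2, 3.7]
width: 31.2Traceback (most recent call last):
  File "<stdin>", line 3, in <module>
AttributeError: 'float' object has no attribute 'round'
```

Contact, but the opening of 31.2 mm isn't the 35 mm expected, so one more look is justified.

```bash
python3 - <<'E'
from h import *
o=monitor.get_obs();print(o["moment"].round(3),o["contact_force"].round(2),o["width"],o["joint_pos"].round(3))
out=[]
for n,(x,y,w,h),k in (("side",(245,195,50,75),8),("wrist",(190,170,130,80),3),("top",(305,190,50,45),7)):
  im=optics.capture(n)[:,:,::-1]
  out.append(cv2.resize(im[y:y+h,x:x+w],None,fx=k,fy=k,interpolation=cv2.INTER_CUBIC))
a,b,c=out;c=c[:,:350]
r=np.zeros((600,390,3),np.uint8);r[:240,:390]=b;r[250:250+315,:350]=c
cv2.imwrite("pics/w7.png",np.hstack([a,r]))
E
```

```text
[0.42  0.782 0.061] [-2.96  2.2   3.72] 31.20129005552618 [-0.071  0.481  0.625  1.954 -0.378  0.824  0.333]
```

View pics/w7.png

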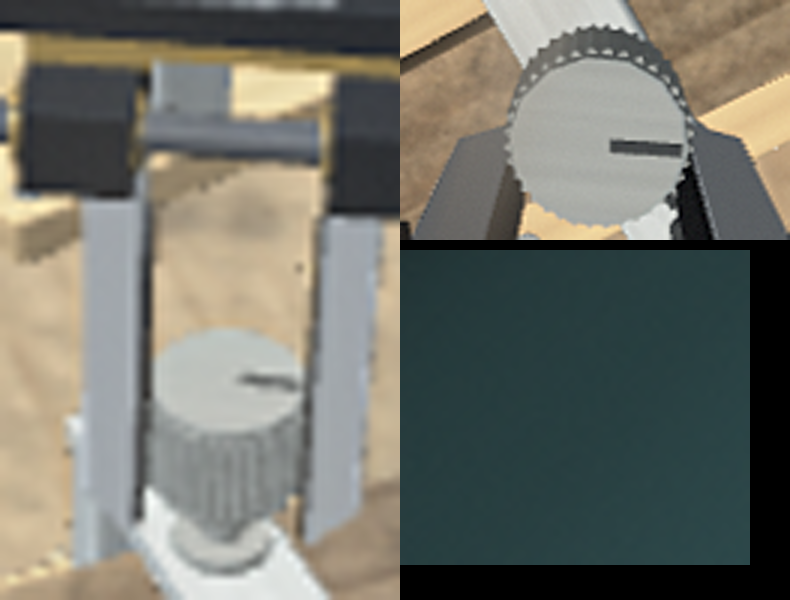

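Now it is a real grip: both pads overlap the head's sides, with tips at the level of its underside and the line unmoved. The pads sit about 14 mm along tool +x from the reported TCP, so I turn about that point (shift x = 14(1−cosθ), y = −14 sinθ). I start with a 12° trial, watching the lateral force.

```bash
python3 -m pendant '[[0,0,3,0,-0.0007,0,0.03],[0,0,6,0.0001,-0.0015,0,0.03],[0,0,9,0.0002,-0.0022,0,0.03],[0,0,12,0.0003,-0.0029,0,0.03],[0,0,12,0.0003,-0.0029,0,0.03]]' 15
cat > st.py <<'E'
from h import *
o=monitor.get_obs();M=rot(o["tool_rot"]);F=o["contact_force"]
m=np.array([monitor.get_obs()["moment"]]+[ (optics.capture("side"),monitor.get_obs()["moment"])[1] for _ in range(3)]).mean(0)
print("Ftool",M.inv().apply(F).round(2),"Mtool",M.inv().apply(m).round(3),"w",round(float(o["width"]),2),"pos",o["position"].round(1),"pad",(o["position"]+M.apply([14,0,0])).round(1),"yaw",np.degrees(np.arctan2(*M.as_matrix()[[1,0],1])).round(1),"j7",o["joint_pos"][6].round(2))
E
python3 st.py
```

```text
clock: 9.45
position: [472.3, -248.1, 56.6]
tool_rot: [0.0, 0.894, 0.449, -0.0]
contact_force: [-2.1, 0.4, 4.2]
width: 31.5
Ftool [-0.99 -1.91 -4.15] Mtool [ 0.562 -0.204 -0.092] w 31.53 pos [ 472.3 -248.1   56.6] pad [ 480.6 -236.9   56.6] yaw -36.7 j7 0.15
```

The lateral force stays small, so the turning centre is right. I measure the line's angle numerically by rectifying the head top from the wrist image.

```bash
cat > ang.py <<'E'
from h import *
def prof(n,ctr,r0=5,r1=13):
    c=optics.camera_model(n);g=cv2.cvtColor(optics.capture(n),cv2.COLOR_RGB2GRAY).astype(np.float32)
    th=np.radians(np.arange(0,360,2));rr=np.linspace(r0,r1,12)
    v=np.zeros(len(th))
    for i,t in enumerate(th):
        uv=np.array([proj(n,[ctr[0]+r*np.cos(t),ctr[1]+r*np.sin(t),108],c) for r in rr],np.float32)
        v[i]=cv2.remap(g,uv[:,:1].copy(),uv[:,1:].copy(),cv2.INTER_LINEAR).mean()
    d=np.clip(np.median(v)-v-15,0,None); 
    a=np.degrees(np.angle((d*np.exp(1j*th)).sum())) if d.sum()>0 else np.nan
    return a,d.max()
for n in("wrist","side"): print(n,"line angle (world, ccw from +x)",np.round(prof(n,(480,-236.5)),1))
E
python3 ang.py
python3 - <<'E'
from h import *
# strap direction from holes in top0 crop
a=ray("top",(285+145/8,180+290/8),67);b=ray("top",(285+512/8,180+265/8),67);print(a,b,"strap right dir deg",np.degrees(np.arctan2(*(b-a)[[1,0]])))
l0=ray("top",(285+358/8,180+247/8),108);l1=ray("top",(285+388/8,180+200/8),108);print("line0",np.degrees(np.arctan2(*(l1-l0)[[1,0]])))
E
```

```text
wrist line angle (world, ccw from +x) [-41.4  91.5]
side line angle (world, ccw from +x) [-39.   58.1]
[ 475.83069659 -197.53798615   67.        ] [ 483.70752829 -281.00308577   67.        ] strap right dir deg -84.60880643882759
line0 -31.770333990043877
```

The head followed (line about −40°, from about −30°). The strap line is at −84.6°, so about 44° remain. I turn 36° more.

```bash
python3 -m pendant '[[0,0,4,0,-0.001,0,0.03],[0,0,8,0.0001,-0.0019,0,0.03],[0,0,12,0.0003,-0.0029,0,0.03],[0,0,16,0.0005,-0.0039,0,0.03],[0,0,20,0.0008,-0.0048,0,0.03],[0,0,24,0.0012,-0.0057,0,0.03],[0,0,28,0.0016,-0.0066,0,0.03],[0,0,32,0.0021,-0.0074,0,0.03],[0,0,36,0.0027,-0.0082,0,0.03],[0,0,36,0.0027,-0.0082,0,0.03]]' 15
python3 st.py; python3 ang.py
```

```text
clock: 10.53
position: [467.6, -241.5, 56.7]
tool_rot: [0.001, 0.989, 0.151, 0.0]
contact_force: [0.2, -3.0, 1.1]
width: 31.7
Ftool [-0.68  2.91 -1.08] Mtool [-0.956 -0.033  0.031] w 31.67 pos [ 467.6 -241.5   56.7] pad [ 481.  -237.3   56.7] yaw -72.7 j7 -0.38
wrist line angle (world, ccw from +x) [-76.7  89.4]
side line angle (world, ccw from +x) [-20.4  34.4]
```

The line is at −76.7° with no slip relative to the tool. Now small steps, watching torque and slip.

```bash
python3 -m pendant '[[0,0,3,0,-0.0007,0,0.03],[0,0,6,0.0001,-0.0015,0,0.03],[0,0,8,0.0001,-0.0019,0,0.03],[0,0,8,0.0001,-0.0019,0,0.03]]' 15
python3 st.py; python3 ang.py
python3 -m pendant '[[0,0,2,0,-0.0005,0,0.03],[0,0,4,0,-0.001,0,0.03],[0,0,4,0,-0.001,0,0.03]]' 15
python3 st.py; python3 ang.py
```

```text
clock: 11.12
position: [467.1, -239.7, 56.7]
tool_rot: [0.001, 0.997, 0.082, 0.0]
contact_force: [3.6, -6.1, -1.2]
width: 31.4
Ftool [2.53 6.59 1.25] Mtool [-1.444  0.317  0.054] w 31.43 pos [ 467.1 -239.7   56.7] pad [ 480.9 -237.4   56.7] yaw -80.6 j7 -0.5
wrist line angle (world, ccw from +x) [-84.5  88.5]
side line angle (world, ccw from +x) [-92.1   4.8]
clock: 11.62
position: [466.9, -238.8, 56.7]
tool_rot: [0.001, 0.999, 0.047, 0.0]
contact_force: [3.4, -5.6, -0.5]
width: 31.6
Ftool [2.9  5.89 0.54] Mtool [-1.551  0.501 -0.013] w 31.56 pos [ 466.9 -238.8   56.7] pad [ 480.9 -237.5   56.8] yaw -84.6 j7 -0.56
wrist line angle (world, ccw from +x) [-88.4  88.2]
side line angle (world, ccw from +x) [47.6  1. ]
```

```bash
cat >> st.py <<'E'
s=[]
for _ in range(4):
    o=monitor.get_obs();M=rot(o["tool_rot"]);a=M.inv().apply(o["moment"])[2]-0.014*M.inv().apply(o["contact_force"])[1];s.append(a);optics.capture("side")
print("axis torque",np.mean(s).round(3),np.std(s).round(3))
E
python3 -m pendant '[[0,0,2,0,-0.0005,0,0.03],[0,0,4,0,-0.001,0,0.03],[0,0,4,0,-0.001,0,0.03]]' 15
python3 st.py; python3 ang.py
```

```text
clock: 12.12
position: [466.9, -237.9, 56.7]
tool_rot: [0.001, 1.0, 0.013, 0.0]
contact_force: [3.5, -7.0, -2.7]
width: 31.9
Ftool [3.29 7.11 2.73] Mtool [-1.649  0.641 -0.058] w 31.9 pos [ 466.9 -237.9   56.7] pad [ 480.9 -237.5   56.8] yaw -88.6 j7 -0.62
axis torque -0.174 0.022
wrist line angle (world, ccw from +x) [-92.   87.6]
side line angle (world, ccw from +x) [nan  0.]
```

Torque rose by about 0.08 N m over the last 4° (slope 1.2 N m/rad), and the head is about 7° past the strap line, so it is seated with twist around 0.13. I stop here, release and rise.

```bash
python3 -m pendant '[[0,0,0,0,0,0,0.04],[0,0,0,0,0,0,0.05],[0,0,0,0,0,0,0.06],[0,0,0,0,0,0,0.07],[0,0,0,0,0,0,0.07],[0,0,0,0,0,0,0.07],[0,0,0,0,0,0,0.07],[0,0,0,0,0,0,0.07],[0,0,0,0,0,0,0.07],[0,0,0,0,0,0,0.07]]'
python3 -m pendant '[[0,0,0,0,0,-0.01,0.07],[0,0,0,0,0,-0.03,0.07],[0,0,0,0,0,-0.05,0.07],[0,0,0,0,0,-0.07,0.07],[0,0,0,0,0,-0.09,0.07],[0,0,0,0,0,-0.11,0.07],[0,0,0,0,0,-0.125,0.07],[0,0,0,0,0,-0.13,0.07],[0,0,0,0,0,-0.13,0.07]]'
python3 ang.py
python3 - <<'E'
from h import *
from rig import optics
out=[]
for n,(x,y,w,h),k in (("side",(220,150,120,170),2.7),("wrist",(180,130,150,150),3)):
  im=optics.capture(n)[:,:,::-1]
  i=cv2.resize(im[y:y+h,x:x+w],None,fx=k,fy=k,interpolation=cv2.INTER_CUBIC)[:450];out.append(cv2.copyMakeBorder(i,0,460-i.shape[0],0,0,cv2.BORDER_CONSTANT))
cv2.imwrite("pics/w8.png",np.hstack(out))
E
```

```text
clock: 13.4
position: [466.5, -237.2, 56.6]
tool_rot: [0.0, 1.0, 0.013, 0.0]
contact_force: [-0.9, -0.2, -0.4]
width: 69.9
clock: 14.15
position: [467.0, -237.3, 187.7]
tool_rot: [0.0, 1.0, 0.013, 0.001]
contact_force: [-0.2, -0.0, -0.3]
width: 70.3
wrist line angle (world, ccw from +x) [-86.   84.9]
side line angle (world, ccw from +x) [-78.1  55.3]
```

View pics/w8.png

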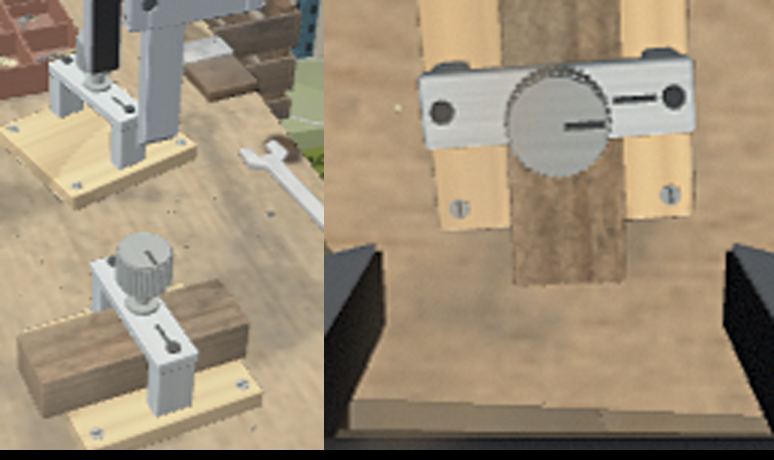

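After release the head's line ((565,127)→(605,124)) is parallel to the strap line ((613,99)→(655,97)). The head sprang back about 6°, the wood is in place, and the gripper is clear. Handing in.

```bash
python3 -c "
from rig import workorder;print(workorder.finish_job())"
```

```text
the job is handed in; nothing more can be done
None
```

I turned the thumbscrew on the clamp with the wood clockwise until it seated, stopped, let go and handed the job in at about 14.5 s. The hand-in reports no verdict, so the result rests on my own checks.

**Seated:**
- The head turned about 60° in all.
- Over the last steps the torque rose at about 1.2 N m per rad, to about 0.17 N m. That puts the twist at about 0.13 to 0.15 rad, well below 0.4.
- After release the head sprang back about 6°. Its line ended at −86°, against −84.6° for the strap line, and the two look parallel in the last wrist picture.

**Left alone:** The wood looks unmoved in the last pictures, but I did not measure it. The gripper worked only at the wood clamp, but I did not check the empty clamp's screw mark at the end. The last side picture has the gripper in front of it.

**Clear:** The gripper was about 130 mm above its grasp height and open, with contact force near zero.

**Disagreements:**
- **Pad position:** The pads are not where the tool data put them. In the pictures they sit about 14 mm along tool +x and about 25–30 mm short in z. The first two closings missed or only caught the edge of the head, without turning it. I then moved by what the pictures showed and turned about the offset point.
- **Grip width:** The opening read about 31.5 mm while gripping the 35 mm head. I left this unexplained.
- **Side camera:** Its final line angle (−78°) differed from the wrist camera's (−86°). I trusted the wrist view because it is closer.
- **Pictures:** I viewed 12, two past the budget of 10.

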